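Tighten the mill's burr ring with the pin spanner

ROBOT

A 7-joint arm with a two-finger parallel gripper is mounted at the origin on the work surface. World frame = base frame: x ahead of the robot, y to its left, z up, the work surface at z = 0. Lengths are in m, angles in rad, forces in N, time in s.
With the tool pointing down it reaches from about 0.4 to 0.925 m from the base axis. Payload 5.6 kg.
Tool frame: the origin (TCP) lies midway between the tips of the shut fingers; the grasp point (between the pads) lies 19 mm behind it; z points along the fingers, y is the direction in which the jaws open and shut (so a half turn about z gives the same grasp; the last joint's range is limited). The gripper opens to 85 mm and grips with 20 to 120 N. Pads are 22 mm wide; open, the fingers measure 114 mm over their backs; the gripper's body (76 mm by 85 mm) begins 54 mm behind the grasp point. The pads swing forward as they close: fully open they stand 13 mm farther back than shut.
Start: joints at [-1.225, 0.468, -0.012, 1.603, 0.006, 1.071, -0.056], TCP at [0.246, 0.601, 0.231] pointing down, gripper open.
Joint ranges: [-2.53, 2.53], [-0.31, 2.02], [-1.57, 1.55], [0.28, 2.44], [-1.29, 4.43], [0.15, 1.84], [-2.92, 2.92]. Speed limits (rad/s): [2.57, 2.57, 3.14, 3.14, 3.14, 3.14, 3.14].

INTERFACE

Orientations are given as a unit quaternion [x, y, z, w].
In Python, from rig import telemetry, eyes, order gives the robot as it stands.
- The arm moves only by the tool servo_tool, never from a script. Its argument "motion" is one flat list of numbers, 7 for each row, row after row: the shift along the tool's x, y, z in m, then the turn, a rotation vector about the tool's x, y, z in degrees, then the opening, from 0 (shut) to 1 (fully open). In form: [tx, ty, tz, wx, wy, wz, hand, tx, ty, tz, wx, wy, wz, hand, ...]. A call has exactly 5 rows; each row shifts and turns the commanded pose from where the row before left it, along the tool's axes as they then stand; what a row does not reach is not made up. A row lasts 1/12 s, in which the tool goes at most 41.7 mm and 7.16 degrees, less where a joint would pass 70% of its speed; a pose out of reach is approached as far as the arm can. A call with a gripper value outside its range is refused whole. The fingers move at their own pace and stop on an object; "force" is the grip in N (left out, the last holds). Time passes only in rows, so rows that do not move let the fingers close, or fill a call up. It gives the time, the measured TCP pose, the force and the opening at its end, in the units of the state.
- telemetry.get_obs(): the state, without advancing time (a new reading comes with each control period).
- eyes.grab_frame(name): name is "side" or "top" or "wrist"; returns the picture (400x640x3 uint8, blue, green, red); there is no depth.
- eyes.camera_info(name): a dict with "camera_matrix" (3x3 intrinsics, pixels), "R" (3x3) and "t" (3): a world point X has camera coordinates R X + t; the wrist camera has in their place "T_tool_cam" (4x4, takes a point from camera to tool coordinates, whose origin is the TCP and whose axes are the flange's). Camera axes: x right, y down, z forward; pixel columns grow to the right and rows downward; lengths in m; the calibration is good to about 2 mm. A picture is of the moment at which its call begins: read the wrist's pose just before it. camera_info takes no time and is no camera call.
- order.finish_job(): hands the job in, once; it reports no verdict.
The state is a dict: "clock": time; "joints": joint angles; "joint_velocities": joint speeds; "effort": joint torques, N m; "position": TCP position; "tool_rot": TCP orientation; "force": force on the tool from outside, world axes, zero at the start; "ft_torque": the same for the moment, N m; "grip_width": finger opening in m.
Only numpy, scipy, OpenCV 4.12 (cv2) and the standard library are available. Lean on these libraries where they do the work, as an engineer would, in place of code of your own. Each camera call takes 0.05 s, during which the arm holds its last target.

TASK

The burr ring on top of the spice mill has been left loose after cleaning. Take the pin spanner from its wooden block, feel gently for the two holes until both pins have dropped fully into the ring, and only then turn the ring clockwise until it stops and is pulled up firm against its seal, at roughly two thirds of a newton metre and never over one. Then set the spanner back flat across its wooden block as it was, and leave the other things where they are.

Things in the scene. Friction and masses are not known exactly. Their poses are not given: they have to be found in the camera images.
- mill_ring (a point): Centre of the top face of the steel burr ring, on its turning axis, 160 mm above the table. The point is fixed to the mill: its axes are the mill's (z up, chute on the -x side) and do not turn with the ring. Ring: 88 mm across, 14 mm thick, bore 48 mm, burr below the top face. It has two opposite round holes 11 mm wide and 14 mm deep, their centres 32 mm from the axis.
- ring (a joint): Turn of the ring on its thread (rad): 0 = run home to the end of its thread, negative = loose; grows clockwise from above (tightening). Starts 0.6 to 1.0 rad loose and stays where it is left. Running it down takes about 0.22 N m; at 0 it stops and only the springy seal under it still gives (see seal). Home is -0.02 or more.
- seal (a joint): Elastic wind-up of the seal under the ring (rad), positive clockwise: 0.05 rad per 1 N m of torque on the ring, so about 0.011 while running down. Too small to read well: judge the torque by feel. Firm is 0.02 or more (0.4 N m) with the ring home; over 0.05 (1 N m) the seal is crushed. Springs back to 0 when let go.
- mill: The spice mill, ring included: fixed cream box 150 x 120 mm, 128 mm high, with a round neck. Origin: centre of its underside. Where the ring's holes point is not measured: seen from above, the line through both holes has the yaw: mill's yaw minus ring value plus an unknown offset of -0.4 to +0.4 rad that stays the same in a run.
- spanner_grip (a point): Centre of the spanner's upright orange grip, the place to hold it, 33 mm above the underside of its bar. Grip: 44 mm long (spanner x), 16 mm thick (spanner y: close the fingers along y), standing from 8 to 58 mm above the bar's underside. Bar: dark steel, 84 x 22 x 8 mm, along x. z up. About 0.22 kg.
- pin_a (a point): Tip of the brass pin at spanner x = +32 mm: 8 mm thick, 12 mm long below the bar's underside, the last 2.5 mm tapered to 4.4 mm. Both pins point down; 45 mm below spanner_grip.
- pin_b (a point): Tip of the other pin, at spanner x = -32 mm; the two are alike.
- spanner: The whole spanner. Origin: centre of the underside of its bar.
- rest_top (a point): Centre of the top of the spanner's wooden block, 44 mm above the table. Fixed block 40 (its x) x 44 (its y) x 44 mm. The bar lies flat across it along the block's x, a pin hanging at either end, 6 mm clear of the block.
- hopper: Steel funnel, the mill's hopper, 120 mm across, 75 mm high, on the aluminium tray at the far side. Leave alone. Origin: centre of its underside.
- bowl: White bowl, 100 mm across, on the tray. Leave alone. Origin: centre of its underside.
- brush: Cleaning brush about 150 mm long lying between mill and block. Leave alone. Origin: its underside, centre.
- teapot: White side-handled teapot, 100 mm across, 92 mm high. Leave alone. Origin: centre of its underside.
- jar: Glass jar with steel lid, 66 mm across, 100 mm high. Leave alone. Origin: centre of its underside.
- cup: Brown cup, 76 mm across, 85 mm high. Leave alone. Origin: centre of its underside.
Not all that is in view belongs to the job. Of the things that look like the spanner, the largest one is meant.

How it is judged:
By the outcome, as a careful person would: the job done as asked, in the order asked, and still so for the second after the job is handed in, with the robot touching nothing.
It also fails if it takes over 67 s, if anything falls off the work surface, if the arm or the gripper's body presses on something with over 40 N, if the wrist force passes 120 N, or if a joint passes its speed limit or range.

## Working session

There is one attempt and no reset: what is moved stays moved. The work goes in short steps, Python scripts to look and compute and a tool call to move; the robot and the scene stay as the last step left them, time stands still between calls to the robot, and variables do not carry over. Pictures are saved under pics/ and viewed, and the job is handed in when it is done.

Besides the shell and the picture viewer there is one more tool, called after "Request:" by a JSON object that holds its "api" and its "payload", one argument or row to a line. servo_tool: Moves the arm, as the interface text tells. Its arguments: {"type":"object","properties":{"motion":{"type":"array"},"force":{"type":"number"}},"required":["motion"]}

```bash
mkdir -p pics; ls
python3 - <<'E'
from rig import telemetry, eyes, order
import cv2,numpy as np
np.set_printoptions(precision=4,suppress=True)
print(telemetry.get_obs())
for n in ["side","top","wrist"]:
    print(n,eyes.camera_info(n)); cv2.imwrite(f"pics/{n}0.png",eyes.grab_frame(n))
E
```

```text
pics
{'clock': 0.0, 'joints': array([-1.225 ,  0.4684, -0.0116,  1.6036,  0.006 ,  1.0714, -0.0563]), 'joint_velocities': array([ 0.    ,  0.0006,  0.0005,  0.0011,  0.0016, -0.0001, -0.001 ]), 'effort': array([ -0.0004, -53.2408,   0.021 , -25.1301,   0.0113,   0.0079,
        -0.    ]), 'position': array([0.2462, 0.6009, 0.2303]), 'tool_rot': array([ 0.1932,  0.9812, -0.0009, -0.0001]), 'force': array([ 0.9318, -0.5213, -0.2222]), 'ft_torque': array([-0.0496, -0.0026, -0.0335]), 'grip_width': 0.08568959122148037}
side {'camera_matrix': array([[416.3663,   0.    , 324.9286],
       [  0.    , 416.3663, 188.708 ],
       [  0.    ,   0.    ,   1.    ]]), 'R': array([[ 0.7795, -0.6262, -0.0157],
       [-0.4657, -0.5625, -0.6832],
       [ 0.419 ,  0.5399, -0.73  ]]), 't': array([-0.4509,  0.3641,  0.9463])}
top {'camera_matrix': array([[377.096 ,   0.    , 314.7014],
       [  0.    , 377.096 , 195.5294],
       [  0.    ,   0.    ,   1.    ]]), 'R': array([[ 0.0126, -0.9999, -0.0013],
       [-0.9782, -0.0121, -0.2074],
       [ 0.2074,  0.0039, -0.9783]]), 't': array([0.003 , 0.6097, 1.1293])}
wrist {'camera_matrix': array([[311.5719,   0.    , 314.4296],
       [  0.    , 311.5719, 205.8439],
       [  0.    ,   0.    ,   1.    ]]), 'T_tool_cam': array([[ 0.0007, -0.9573, -0.2891,  0.0737],
       [ 1.    ,  0.0007, -0.0001, -0.0006],
       [ 0.0003, -0.2891,  0.9573, -0.1422],
       [ 0.    ,  0.    ,  0.    ,  1.    ]])}
```

View pics/side0.png

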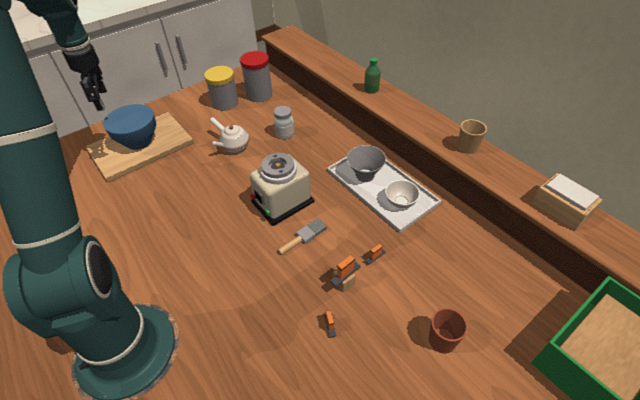

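View pics/top0.png

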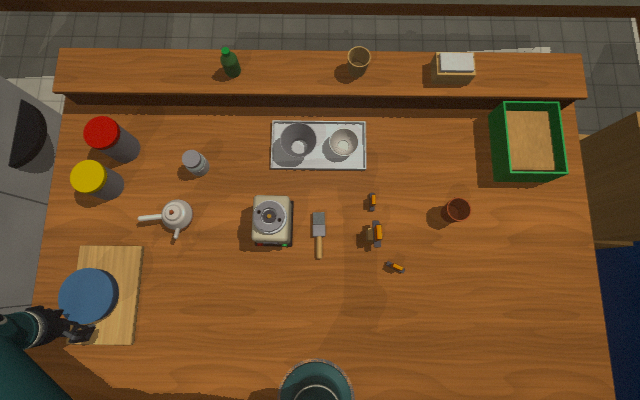

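View pics/wrist0.png

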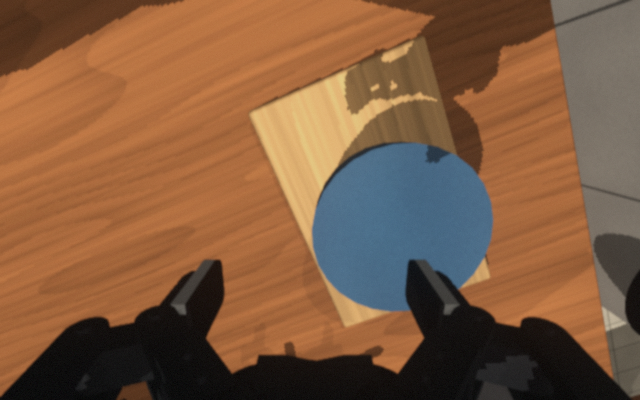

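Top view: the mill ring is at about (270,215), and the big spanner on its block is at about (376,233). Two small look-alikes sit at (372,201) and (396,267). I'll enlarge these.

Run:
```python
import cv2,numpy as np
t=cv2.imread("pics/top0.png"); s=cv2.imread("pics/side0.png")
a=cv2.resize(t[190:250,245:300],None,fx=7,fy=7,interpolation=cv2.INTER_CUBIC)
b=cv2.resize(t[215:255,350:405],None,fx=7,fy=7,interpolation=cv2.INTER_CUBIC)
cv2.imwrite("pics/ct.png",np.hstack([a[:420],cv2.copyMakeBorder(b,0,140,0,0,0)]))
a=cv2.resize(s[145:220,245:320],None,fx=5,fy=5,interpolation=cv2.INTER_CUBIC)
b=cv2.resize(s[235:310,310:385],None,fx=5,fy=5,interpolation=cv2.INTER_CUBIC)
cv2.imwrite("pics/cs.png",np.hstack([a,b]))
```

```text
(no output)
```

View pics/ct.png

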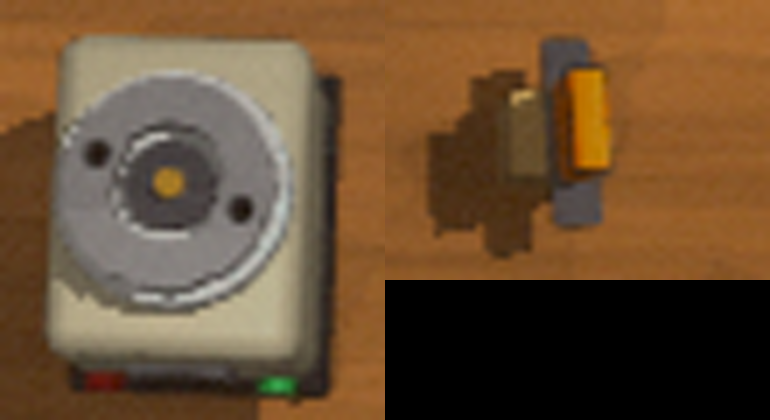

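View pics/cs.png

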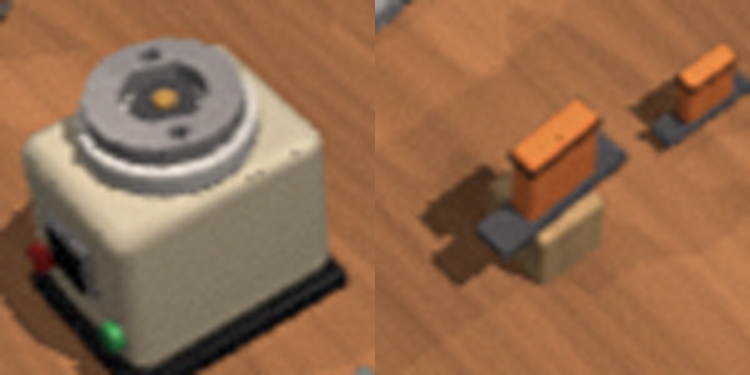

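```bash
cat > h.py <<'E'
from rig import telemetry, eyes, order
import cv2,numpy as np
from scipy.spatial.transform import Rotation as R
np.set_printoptions(precision=4,suppress=True)
def ray(n,uv,z,obs=None):
    c=eyes.camera_info(n);K=c["camera_matrix"]
    d=np.linalg.solve(K,[uv[0],uv[1],1.])
    if n=="wrist":
        T=np.array(c["T_tool_cam"]);Rt=R.from_quat(obs["tool_rot"]).as_matrix()
        o=Rt@T[:3,3]+obs["position"];d=Rt@T[:3,:3]@d
    else:
        o=-c["R"].T@c["t"];d=c["R"].T@d
    return o+d*(z-o[2])/d[2]
def proj(n,X,obs=None):
    c=eyes.camera_info(n);K=c["camera_matrix"]
    if n=="wrist":
        T=np.array(c["T_tool_cam"]);Rt=R.from_quat(obs["tool_rot"]).as_matrix()
        p=T[:3,:3].T@(Rt.T@(np.array(X)-obs["position"])-T[:3,3])
    else: p=c["R"]@X+c["t"]
    q=K@p;return q[:2]/q[2]
def st():
    o=telemetry.get_obs()
    print("t",round(o["clock"],2),"p",o["position"],"q",o["tool_rot"],"F",o["force"],"M",o["ft_torque"],"g",round(o["grip_width"],4),"j",o["joints"])
    return o
def rel(target,q,obs=None):
    "shift in tool axes and rotvec deg to reach target pos/quat from obs"
    o=obs or telemetry.get_obs();Rt=R.from_quat(o["tool_rot"])
    return Rt.inv().apply(np.array(target)-o["position"]),np.degrees((Rt.inv()*R.from_quat(q)).as_rotvec())
def down(yaw):
    "tool z down, tool y axis at world yaw"
    y=np.array([np.cos(yaw),np.sin(yaw),0]);z=np.array([0,0,-1.]);x=np.cross(y,z)
    return R.from_matrix(np.c_[x,y,z]).as_quat()
def grab(name,n="wrist",crop=None,f=1):
    o=telemetry.get_obs();im=eyes.grab_frame(n)
    cv2.imwrite("pics/"+name+"_full.png",im)
    if crop: im=im[crop[1]:crop[3],crop[0]:crop[2]]
    if f!=1: im=cv2.resize(im,None,fx=f,fy=f,interpolation=cv2.INTER_CUBIC)
    cv2.imwrite("pics/"+name+".png",im);return o
E
python3 - <<'E'
from h import *
f=lambda cx,cy,x0,y0,s=7:((cx+.5)/s-.5+x0,(cy+.5)/s-.5+y0)
h=[ray("top",f(97,153,245,190),.16),ray("top",f(240,209,245,190),.16)]
print("holes top",h,np.linalg.norm(h[0]-h[1]),(h[0]+h[1])/2)
s=[ray("side",f(152,55,245,145,5),.16),ray("side",f(179,132,245,145,5),.16)]
print("holes side",s,np.linalg.norm(s[0]-s[1]),(s[0]+s[1])/2)
for a in(h,s):
  d=a[1]-a[0];print(np.arctan2(d[1],d[0]))
print("ring circ top",ray("top",f(170,188,245,190),.16))
g=lambda cx,cy:f(cx-385,cy,350,215)
print("griptop",[ray("top",g(*p),.102)[:2] for p in[(575,70),(604,70),(577,171),(608,169)]])
print("bar",[ray("top",g(*p),.052)[:2] for p in[(541,40),(585,40),(555,228),(600,225)]])
k=lambda cx,cy:f(cx-375,cy,310,235,5)
print("griptop side",[ray("side",k(*p),.102)[:2] for p in[(512,157),(535,168),(602,117),(579,102)]])
print("mill top corners",[ray("top",f(*p,245,190),.128)[:2] for p in[(68,42),(308,42),(300,358),(50,350)]])
o=st();print(R.from_quat(o["tool_rot"]).as_matrix())
E
```

```text
holes top [array([0.5404, 0.1716, 0.16  ]), array([0.518 , 0.1121, 0.16  ])] 0.0636650261135367 [0.5292 0.1418 0.16  ]
holes side [array([0.5402, 0.1679, 0.16  ]), array([0.5172, 0.1084, 0.16  ])] 0.06379266717137323 [0.5287 0.1381 0.16  ]
-1.9318342813422975
-1.9396250728712976
ring circ top [0.5263 0.1411 0.16  ]
griptop [array([ 0.5144, -0.1774]), array([ 0.5146, -0.1899]), array([ 0.4711, -0.1773]), array([ 0.4721, -0.1905])]
bar [array([ 0.5346, -0.1705]), array([ 0.5348, -0.1903]), array([ 0.4505, -0.1751]), array([ 0.4521, -0.1951])]
griptop side [array([ 0.4686, -0.1842]), array([ 0.473 , -0.1955]), array([ 0.5155, -0.1942]), array([ 0.5127, -0.181 ])]
mill top corners [array([0.5937, 0.1911]), array([0.5949, 0.0885]), array([0.4603, 0.0882]), array([0.4623, 0.1925])]
t 0.15 p [0.2463 0.6011 0.2305] q [ 0.1932  0.9812 -0.0007 -0.0001] F [ 0.2267 -0.2903 -0.2177] M [-0.0115 -0.0358  0.0072] g 0.0853 j [-1.225   0.4682 -0.0116  1.6034  0.006   1.0714 -0.0563]
[[-0.9254  0.3791 -0.0004]
 [ 0.3791  0.9254 -0.0013]
 [-0.0001 -0.0014 -1.    ]]
```

```bash
cat >> h.py <<'E'
def plan(target,yaw,N,hand,obs=None,dec=4):
    "rows (rounded) from measured pose to target pos with tool y yaw, shorter turn"
    o=obs or telemetry.get_obs();p=np.array(o["position"]);Rt=R.from_quat(o["tool_rot"]);Q=R.from_quat(down(yaw))
    rv=(Rt.inv()*Q).as_rotvec();target=np.array(target)
    if abs(np.linalg.norm(rv)-np.pi)<.0: pass
    for i in range(N):
        want=o["position"]+(target-o["position"])*(i+1)/N
        sh=np.round(Rt.inv().apply(want-p),dec);w=np.round(np.degrees((Rt.inv()*(R.from_quat(o["tool_rot"])*R.from_rotvec(rv*(i+1)/N))).as_rotvec()),2)
        p=p+Rt.apply(sh);Rt=Rt*R.from_rotvec(np.radians(w))
        print(", ".join("%g"%(v+0) for v in [*sh,*w,hand])+("," if (i+1)%5 else "\n"))
    print("end",p)
E
python3 - <<'E'
from h import *
plan([.47,-.184,.22],-1.54,25,1)
E
```

```text
-0.0202, -0.0257, 0.0005, 0, 0, 6.24, 1,
-0.0228, -0.0233, 0.0004, 0, 0.01, 6.24, 1,
-0.0253, -0.0207, 0.0005, 0, 0, 6.23, 1,
-0.0273, -0.0178, 0.0004, 0, 0.01, 6.24, 1,
-0.0292, -0.0148, 0.0005, 0, 0, 6.24, 1

-0.0305, -0.0115, 0.0004, 0, 0.01, 6.24, 1,
-0.0316, -0.0081, 0.0005, 0, 0, 6.24, 1,
-0.0324, -0.0046, 0.0004, 0, 0.01, 6.24, 1,
-0.0326, -0.0011, 0.0005, 0, 0, 6.23, 1,
-0.0326, 0.0025, 0.0004, 0, 0.01, 6.24, 1

-0.0321, 0.0059, 0.0004, -0.01, 0, 6.24, 1,
-0.0312, 0.0095, 0.0005, 0, 0, 6.24, 1,
-0.0301, 0.0128, 0.0004, 0, 0.01, 6.24, 1,
-0.0285, 0.0159, 0.0004, 0, 0, 6.24, 1,
-0.0265, 0.019, 0.0005, 0, 0.01, 6.23, 1

-0.0244, 0.0217, 0.0004, 0, 0, 6.24, 1,
-0.0218, 0.0243, 0.0004, 0, 0.01, 6.24, 1,
-0.0191, 0.0265, 0.0004, 0, 0, 6.24, 1,
-0.0161, 0.0284, 0.0004, 0, 0, 6.24, 1,
-0.0129, 0.03, 0.0005, 0, 0.01, 6.24, 1

-0.0096, 0.0312, 0.0004, 0, 0, 6.23, 1,
-0.0061, 0.0321, 0.0004, 0, 0.01, 6.24, 1,
-0.0026, 0.0326, 0.0004, 0, 0, 6.24, 1,
0.0009, 0.0326, 0.0004, 0, 0.01, 6.24, 1,
0.0045, 0.0323, 0.0005, 0, 0, 6.24, 1

end [ 0.47  -0.184  0.22 ]
```

Request:
{"api": "servo_tool", "payload": {
  "motion": [-0.02,-0.0257,0,0,0,6.24,1,-0.0228,-0.0233,0,0,0,6.24,1,-0.0253,-0.0207,0,0,0,6.24,1,-0.0273,-0.0178,0,0,0,6.24,1,-0.0292,-0.0148,0,0,0,6.24,1]
}}

```text
clock: 0.57
position: [0.2911, 0.4428, 0.231]
tool_rot: [0.452, 0.892, -0.0, -0.0]
force: [0.8, 0.1, 1.2]
grip_width: 0.0853
```

Request:
{"api": "servo_tool", "payload": {
  "motion": [-0.0305,-0.0115,0,0,0,6.24,1,-0.0316,-0.0081,0,0,0,6.24,1,-0.0324,-0.0046,0,0,0,6.24,1,-0.0326,-0.0011,0,0,0,6.24,1,-0.0326,0.0025,0,0,0,6.24,1]
}}

```text
clock: 0.98
position: [0.3357, 0.2858, 0.2312]
tool_rot: [0.675, 0.737, -0.0, -0.0]
force: [1.4, -0.4, -0.2]
grip_width: 0.0855
```

Request:
{"api": "servo_tool", "payload": {
  "motion": [-0.0321,0.0059,0,0,0,6.24,1,-0.0312,0.0095,0,0,0,6.24,1,-0.0301,0.0128,0,0,0,6.24,1,-0.0285,0.0159,0,0,0,6.24,1,-0.0265,0.019,0,0,0,6.24,1]
}}

```text
clock: 1.4
position: [0.3803, 0.1289, 0.2313]
tool_rot: [0.849, 0.529, 0.0, -0.0]
force: [1.6, 0.2, -0.5]
grip_width: 0.0856
```

Request:
{"api": "servo_tool", "payload": {
  "motion": [-0.0244,0.0217,0,0,0,6.24,1,-0.0218,0.0243,0,0,0,6.24,1,-0.0191,0.0265,0,0,0,6.24,1,-0.0161,0.0284,0,0,0,6.24,1,-0.0129,0.03,0,0,0,6.24,1]
}}

```text
clock: 1.82
position: [0.425, -0.0281, 0.2314]
tool_rot: [0.96, 0.281, 0.0, -0.0]
force: [0.5, 0.7, -0.6]
grip_width: 0.0854
```

Request:
{"api": "servo_tool", "payload": {
  "motion": [-0.0096,0.0312,0,0,0,6.24,1,-0.0061,0.0321,0,0,0,6.24,1,-0.0026,0.0326,0,0,0,6.24,1,0.0009,0.0326,0,0,0,6.24,1,0.0045,0.0323,0,0,0,6.24,1]
}}

```text
clock: 2.23
position: [0.4698, -0.185, 0.2313]
tool_rot: [1.0, 0.013, 0.0, -0.0]
force: [-0.1, 1.2, 0.4]
grip_width: 0.0854
```

Run:
```python
from h import *
st();grab("w1");st()
```

```text
t 2.23 p [ 0.4698 -0.185   0.2313] q [ 0.9999  0.0125  0.0002 -0.0002] F [-0.1372  1.2297  0.384 ] M [-0.0235 -0.0103  0.0158] g 0.0854 j [-0.3995  0.2714  0.8417  1.9941 -0.244   0.978  -0.9839]
t 2.28 p [ 0.4709 -0.1916  0.2321] q [1.     0.007  0.0014 0.0031] F [ 1.1282 -4.9338  1.2747] M [-0.3072 -0.0651  0.011 ] g 0.0854 j [-0.3942  0.2761  0.8479  1.989  -0.2441  0.9761 -0.9846]
```

View pics/w1.png

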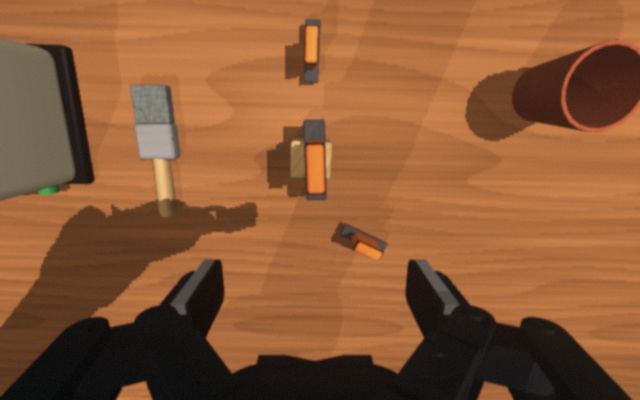

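Run:
```python
from h import *
o=telemetry.get_obs()
cv2.imwrite("pics/w1c.png",cv2.resize(cv2.imread("pics/w1.png")[100:220,250:390],None,fx=5,fy=5,interpolation=cv2.INTER_CUBIC))
plan([.490,-.185,.17],-1.54,5,1)
for uv in [(372,201),(396,267)]: print(ray("top",uv,.02))
```

```text
0.0038, -0.0013, 0.0124, 0.07, -0.03, -0.19, 1,
0.0038, -0.0014, 0.0124, 0.07, -0.03, -0.19, 1,
0.0039, -0.0012, 0.0125, 0.07, -0.03, -0.2, 1,
0.0038, -0.0013, 0.0124, 0.07, -0.03, -0.19, 1,
0.0038, -0.0012, 0.0124, 0.07, -0.04, -0.19, 1

end [ 0.49  -0.185  0.17 ]
[ 0.6029 -0.1769  0.02  ]
[ 0.3916 -0.2486  0.02  ]
```

Request:
{"api": "servo_tool", "payload": {
  "motion": [0.004,0,0.012,0,0,0,1,0.004,0,0.012,0,0,0,1,0.004,0,0.012,0,0,0,1,0.004,0,0.012,0,0,0,1,0.004,0,0.012,0,0,0,1]
}}

```text
clock: 2.7
position: [0.4896, -0.1827, 0.1705]
tool_rot: [1.0, 0.015, -0.0, -0.0]
force: [-0.5, 0.0, -0.2]
grip_width: 0.0853
```

Request:
{"api": "servo_tool", "payload": {
  "motion": [0,0,0,0,0,0,1,0,0,0,0,0,0,1,0,0,0,0,0,0,1,0,0,0,0,0,0,1,0,0,0,0,0,0,1]
}}

```text
clock: 3.12
position: [0.4899, -0.183, 0.172]
tool_rot: [1.0, 0.015, 0.001, -0.0]
force: [-1.1, -0.3, -0.1]
grip_width: 0.0856
```

Run:
```python
from h import *
st();grab("w2",crop=(220,60,420,260),f=3);st()
```

```text
t 3.12 p [ 0.4899 -0.183   0.172 ] q [ 0.9999  0.015   0.0007 -0.    ] F [-1.081  -0.345  -0.1301] M [-0.0273 -0.0137 -0.0261] g 0.0856 j [-0.3319  0.3977  0.7773  2.0059 -0.3621  0.8766 -0.8986]
t 3.17 p [ 0.4898 -0.183   0.1719] q [ 0.9999  0.015   0.0006 -0.0001] F [0.0526 0.2928 0.3623] M [ 0.0055 -0.0458  0.0258] g 0.0857 j [-0.3319  0.3978  0.7771  2.006  -0.3622  0.8765 -0.8985]
```

View pics/w2.png

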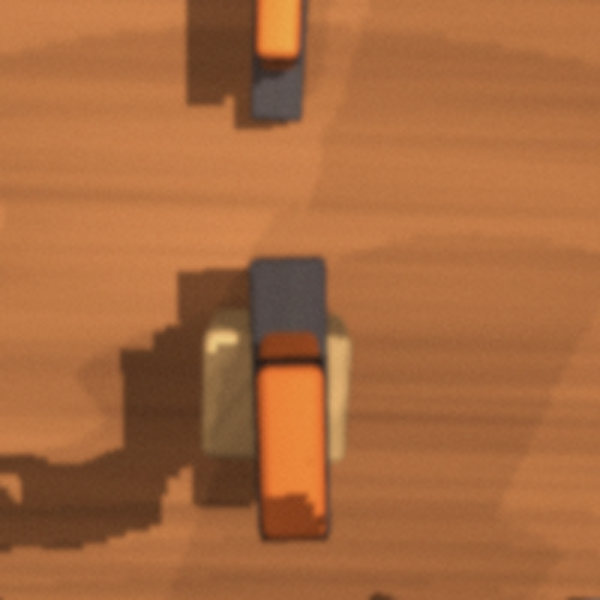

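Wrist view: in the crop, the grip's top face has corners at about (258,365), (323,365), (263,540) and (328,540). The far end of the bar runs from (250,258) to (325,258), and the block sits underneath.

Run:
```python
from h import *
o=telemetry.get_obs()
f=lambda p:((p[0]+.5)/3-.5+220,(p[1]+.5)/3-.5+60)
P=[ray("wrist",f(p),.102,o) for p in[(258,365),(323,365),(263,540),(328,540)]]
for p in P:print(p)
c=np.mean(P,0);d=P[0]+P[1]-P[2]-P[3];print("c",c,"yaw",np.arctan2(d[1],d[0]))
for p in[(250,258),(325,258)]:print("bar far",ray("wrist",f(p),.052,o))
for p in[(204,457),(345,459),(205,328),(350,335)]:print("block",ray("wrist",f(p),.044,o))
y=R.from_quat(o["tool_rot"]).as_matrix()[:,1];print("tool y yaw",np.arctan2(y[1],y[0])+np.pi/2)
```

```text
[ 0.5168 -0.1767  0.102 ]
[ 0.5173 -0.1917  0.102 ]
[ 0.4731 -0.1789  0.102 ]
[ 0.4736 -0.1948  0.102 ]
c [ 0.4952 -0.1855  0.102 ] yaw 0.0606349827241883
bar far [ 0.5361 -0.1727  0.052 ]
bar far [ 0.5367 -0.1935  0.052 ]
block [ 0.4752 -0.1597  0.044 ]
block [ 0.4759 -0.2025  0.044 ]
block [ 0.5147 -0.1597  0.044 ]
block [ 0.514  -0.2021  0.044 ]
tool y yaw 0.030043560429044547
```

Request:
{"api": "servo_tool", "payload": {
  "motion": [0.002,0.001,0.022,0,0,-0.5,1,0.002,0.001,0.022,0,0,-0.5,1,0.001,0.0005,0.022,0,0,-0.5,1,0,0,0.022,0,0,0,1,0,0,0.022,0,0,0,1]
}}

```text
clock: 3.58
position: [0.4951, -0.1852, 0.0607]
tool_rot: [1.0, 0.028, 0.001, 0.0]
force: [0.0, 0.2, 0.5]
grip_width: 0.0853
```

Request:
{"api": "servo_tool", "payload": {
  "motion": [0,0,0.001,0,0,0,1,0,0,0,0,0,0,1,0,0,0,0,0,0,0.4,0,0,0,0,0,0,0.3,0,0,0,0,0,0,0.3],
  "force": 100
}}

```text
clock: 4.0
position: [0.4957, -0.1855, 0.0617]
tool_rot: [1.0, 0.028, 0.001, 0.0]
force: [0.2, -0.5, -0.3]
grip_width: 0.0513
```

Run:
```python
from h import *
o=st();grab("w3")
y=R.from_quat(o["tool_rot"]).as_matrix()[:,1];print("tool y yaw",np.arctan2(y[1],y[0])+np.pi/2)
```

```text
t 4.0 p [ 0.4957 -0.1855  0.0617] q [0.9996 0.0281 0.0013 0.0002] F [ 0.2078 -0.463  -0.2937] M [-0.0477  0.0282  0.0287] g 0.0513 j [-0.1979  0.5814  0.6276  2.0467 -0.5415  0.6772 -0.73  ]
tool y yaw 0.05626537791230857
```

View pics/w3.png

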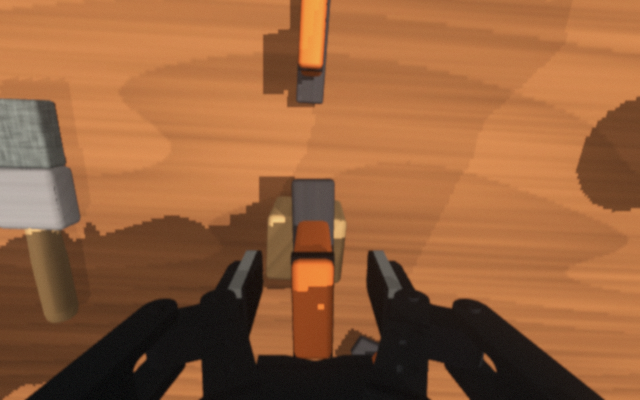

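The grip is centred between the pads, and the small look-alike is well below the knuckle. Closing.

Request:
{"api": "servo_tool", "payload": {
  "motion": [0,0,0,0,0,0,0.1,0,0,0,0,0,0,0,0,0,0,0,0,0,0,0,0,0,0,0,0,0,0,0,0,0,0,0,0],
  "force": 100
}}

```text
clock: 4.47
position: [0.4952, -0.1853, 0.0609]
tool_rot: [1.0, 0.028, 0.001, -0.0]
force: [-1.1, 0.3, 6.3]
grip_width: 0.0148
```

Request:
{"api": "servo_tool", "payload": {
  "motion": [0,0,0,0,0,0,0,0,0,0,0,0,0,0,0,0,0,0,0,0,0,0,0,0,0,0,0,0,0,0,0,0,0,0,0]
}}

```text
clock: 4.88
position: [0.4951, -0.1852, 0.0609]
tool_rot: [1.0, 0.028, 0.0, -0.0]
force: [-1.0, -0.3, 6.8]
grip_width: 0.0149
```

Run:
```python
from h import *
o=st();grab("w4",crop=(220,100,420,400),f=2)
y=R.from_quat(o["tool_rot"]).as_matrix()[:,1];print("tool y yaw",np.arctan2(y[1],y[0])+np.pi/2)
```

```text
t 4.88 p [ 0.4951 -0.1852  0.0609] q [ 0.9996  0.0281  0.0005 -0.0002] F [-0.9744 -0.283   6.7749] M [0.1848 0.2034 0.035 ] g 0.0149 j [-0.1973  0.5826  0.6267  2.047  -0.5419  0.6775 -0.7297]
tool y yaw 0.0562340425878165
```

View pics/w4.png

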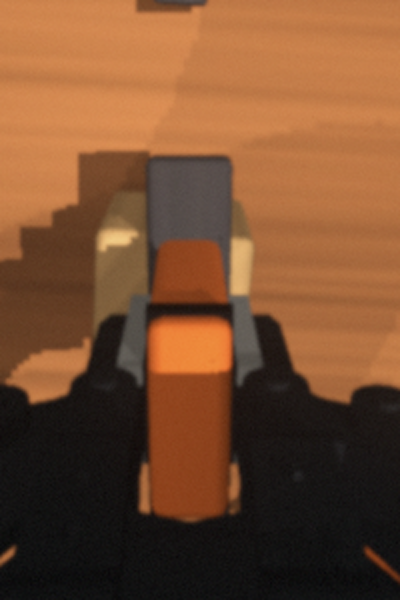

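Request:
{"api": "servo_tool", "payload": {
  "motion": [0,0,-0.02,0,0,0,0,0,0,-0.04,0,0,0,0,0,0,-0.04,0,0,0,0,0,0,-0.04,0,0,0,0,0,0,-0.04,0,0,0,0]
}}

```text
clock: 5.35
position: [0.4937, -0.1852, 0.2415]
tool_rot: [1.0, 0.028, -0.001, -0.0]
force: [1.0, 0.1, -2.1]
grip_width: 0.0151
```

Run:
```python
from h import *
st();plan([.508,.084,.24],-.364,10,0)
```

```text
t 5.35 p [ 0.4937 -0.1852  0.2415] q [ 0.9996  0.0278 -0.0008 -0.    ] F [ 1.0453  0.1363 -2.1046] M [ 0.0885 -0.1617 -0.0391] g 0.0151 j [-0.3928  0.3072  0.8376  1.9317 -0.2663  1.0184 -0.9519]
0.0029, -0.0268, 0.0001, -0.01, 0.01, -6.6, 0,
0.006, -0.0263, 0.0002, 0, 0.01, -6.59, 0,
0.009, -0.0254, 0.0001, -0.01, 0, -6.6, 0,
0.0118, -0.0243, 0.0002, 0, 0.01, -6.59, 0,
0.0145, -0.0227, 0.0001, -0.01, 0.01, -6.6, 0

0.017, -0.0209, 0.0002, -0.01, 0.01, -6.6, 0,
0.0194, -0.0188, 0.0001, 0, 0.01, -6.59, 0,
0.0213, -0.0164, 0.0002, -0.01, 0, -6.6, 0,
0.0231, -0.0139, 0.0001, 0, 0.01, -6.6, 0,
0.0246, -0.0112, 0.0002, -0.01, 0.01, -6.59, 0

end [0.508 0.084 0.24 ]
```

Request:
{"api": "servo_tool", "payload": {
  "motion": [0.003,-0.0268,0,0,0,-6.6,0,0.006,-0.0263,0,0,0,-6.6,0,0.009,-0.0254,0,0,0,-6.6,0,0.0118,-0.0243,0,0,0,-6.6,0,0.0145,-0.0227,0,0,0,-6.6,0]
}}

```text
clock: 5.77
position: [0.5011, -0.0493, 0.24]
tool_rot: [0.95, 0.313, -0.0, -0.0]
force: [1.4, 0.9, -1.9]
grip_width: 0.0149
```

Request:
{"api": "servo_tool", "payload": {
  "motion": [0.017,-0.0209,0,0,0,-6.6,0,0.0194,-0.0188,0,0,0,-6.6,0,0.0213,-0.0164,0,0,0,-6.6,0,0.0231,-0.0139,0,0,0,-6.6,0,0.0246,-0.0112,0,0,0,-6.6,0]
}}

```text
clock: 6.18
position: [0.5081, 0.0852, 0.2399]
tool_rot: [0.821, 0.57, -0.0, -0.0]
force: [0.3, 0.4, -2.8]
grip_width: 0.0149
```

Request:
{"api": "servo_tool", "payload": {
  "motion": [0,0,0,0,0,0,0,0,0,0,0,0,0,0,0,0,0,0,0,0,0,0,0,0,0,0,0,0,0,0,0,0,0,0,0]
}}

```text
clock: 6.6
position: [0.5087, 0.0827, 0.2402]
tool_rot: [0.824, 0.567, -0.0, 0.0]
force: [-0.2, -0.5, -2.5]
grip_width: 0.0149
```

Run:
```python
from h import *
o=st();grab("w5");st()
grab("s5","side",crop=(200,100,360,240),f=5)
y=R.from_quat(o["tool_rot"]).as_matrix()[:,1];print("tool y yaw",np.arctan2(y[1],y[0])+np.pi/2)
```

```text
t 6.6 p [0.5087 0.0827 0.2402] q [ 0.8238  0.5669 -0.0002  0.0001] F [-0.2349 -0.5326 -2.5493] M [ 0.009  -0.0039 -0.0075] g 0.0149 j [-0.6627  0.2378  0.5109  1.9472 -0.1378  0.9907 -0.4532]
t 6.65 p [0.5088 0.0829 0.2403] q [ 0.8237  0.5671 -0.0001  0.0001] F [-0.4441  0.102  -2.7971] M [-0.0228 -0.0285  0.0341] g 0.0151 j [-0.6628  0.2377  0.5107  1.947  -0.1378  0.9907 -0.4532]
tool y yaw 1.205552539847982
```

View pics/w5.png

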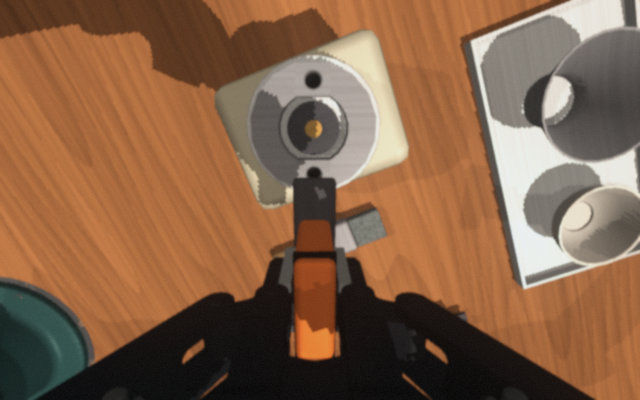

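View pics/s5.png

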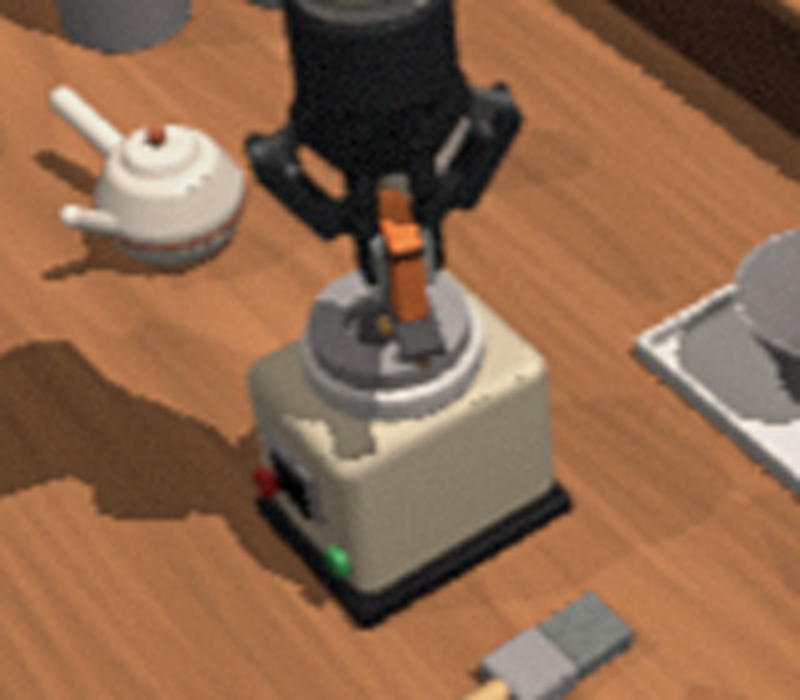

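Run:
```python
import cv2
cv2.imwrite("pics/w5c.png",cv2.resize(cv2.imread("pics/w5_full.png")[45:245,240:390],None,fx=3,fy=3,interpolation=cv2.INTER_CUBIC))
```

```text
(no output)
```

View pics/w5c.png

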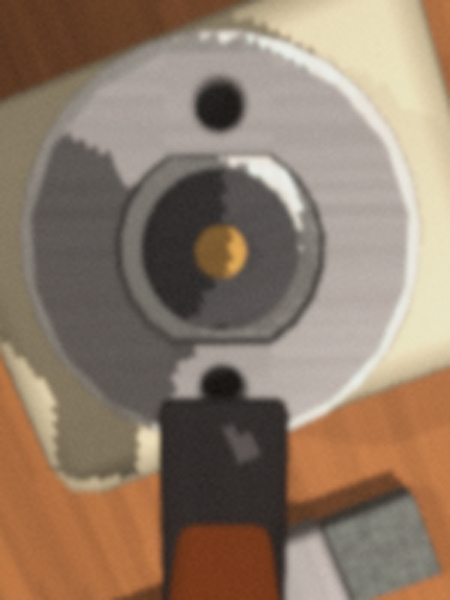

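Run:
```python
from h import *
o=telemetry.get_obs()
f=lambda p:((p[0]+.5)/3-.5+240,(p[1]+.5)/3-.5+45)
a=ray("wrist",f((219,104)),.16,o);b=ray("wrist",f((222,387)),.16,o)
m=(a+b)/2;d=a-b;print(a,b,np.linalg.norm(d),m,"yaw",np.arctan2(d[1],d[0]))
Rt=R.from_quat(o["tool_rot"]).as_matrix()
for p in[(162,400),(287,400),(161,500),(288,500)]:
  X=ray("wrist",f(p),o["position"][2]-.0089,o);print("bar tool",Rt.T@(X-o["position"]))
# grip top (full px) at tool z: -.0411
X=[ray("wrist",q,o["position"][2]+.0411,o) for q in[(296,259),(334,259)]]
print([Rt.T@(x-o["position"]) for x in X])
```

```text
[0.541 0.171 0.16 ] [0.519  0.1115 0.16  ] 0.06352201901452809 [0.53   0.1413 0.16  ] yaw 1.2167272287142712
bar tool [ 0.0417 -0.0102  0.0089]
bar tool [0.0418 0.0103 0.0089]
bar tool [ 0.0245 -0.0107  0.0089]
bar tool [0.0245 0.0108 0.0089]
[array([ 0.0227, -0.0066, -0.0411]), array([ 0.0227,  0.007 , -0.0411])]
```

Request:
{"api": "servo_tool", "payload": {
  "motion": [0.0124,-0.0002,0,0,0,-0.4,0,0.0124,-0.0002,0,0,0,0,0,0.0124,-0.0002,0,0,0,0,0,0.0124,-0.0002,0,0,0,0,0,0.0124,0,0,0,0,0,0]
}}

```text
clock: 7.12
position: [0.5301, 0.1444, 0.2401]
tool_rot: [0.821, 0.571, -0.0, -0.0]
force: [-0.3, 0.3, -2.4]
grip_width: 0.0147
```

Request:
{"api": "servo_tool", "payload": {
  "motion": [0,0,0.01,0,0,0,0,0,0,0.012,0,0,0,0,0,0,0.012,0,0,0,0,0,0,0.01,0,0,0,0,0,0,0,0,0,0,0]
}}

```text
clock: 7.53
position: [0.5277, 0.1411, 0.1932]
tool_rot: [0.821, 0.57, -0.003, -0.0]
force: [-0.4, -0.0, -2.0]
grip_width: 0.0147
```

Run:
```python
from h import *
o=st();print(rel([.530,.141,.193],down(1.213-np.pi/2)))
grab("w6",crop=(220,100,420,300),f=3);st()
```

```text
t 7.53 p [0.5277 0.1411 0.1932] q [ 0.8214  0.5704 -0.0027 -0.0004] F [-0.37   -0.0071 -1.9692] M [-0.0063  0.0342 -0.0412] g 0.0147 j [-0.6994  0.3559  0.4647  1.9157 -0.1962  0.9199 -0.4963]
(array([0.0007, 0.0021, 0.0002]), array([-0.2192,  0.2303,  0.0511]))
t 7.58 p [0.5285 0.1413 0.1945] q [ 0.8214  0.5703 -0.0018 -0.0002] F [ 0.2376  0.6535 -2.014 ] M [-0.0373 -0.0043 -0.0306] g 0.0151 j [-0.6996  0.3546  0.465   1.9141 -0.1958  0.9209 -0.4967]
```

View pics/w6.png

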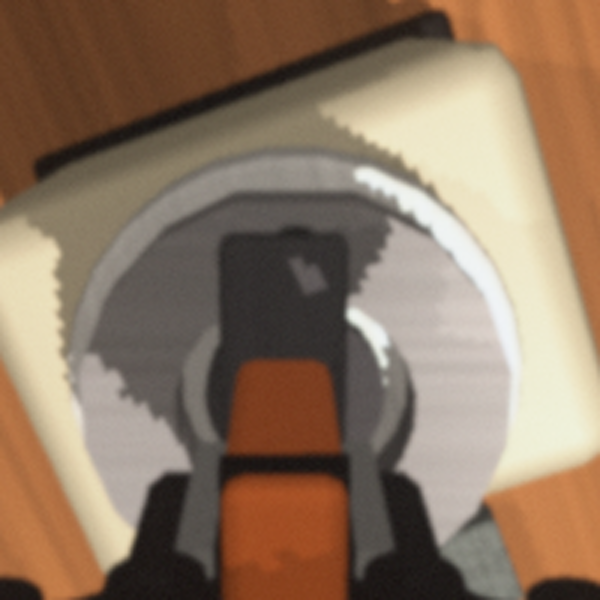

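Request:
{"api": "servo_tool", "payload": {
  "motion": [0,0.0005,0,0,0,0,0,0,0,0,0,0,0,0,0,0,0,0,0,0,0,0,0,0,0,0,0,0,0,0,0,0,0,0,0]
}}

```text
clock: 8.0
position: [0.5304, 0.1423, 0.1967]
tool_rot: [0.821, 0.571, 0.0, 0.0]
force: [0.1, 0.4, -2.6]
grip_width: 0.0147
```

Run:
```python
from h import *
o=st();print(rel([.530,.141,.19],down(1.213-np.pi/2)))
f=lambda p:((p[0]+.5)/3-.5+220,(p[1]+.5)/3-.5+100)
grab("w7",crop=(220,100,420,300),f=3)
for X in ([.541,.171,.16],[.519,.1115,.16]): print("hole px crop", (np.array(proj("wrist",X,o))-[220,100])*3)
```

```text
t 8.0 p [0.5304 0.1423 0.1967] q [0.821  0.5709 0.0004 0.    ] F [ 0.1277  0.3662 -2.6153] M [ 0.0401 -0.0441  0.0124] g 0.0147 j [-0.6998  0.3527  0.4651  1.9107 -0.196   0.9216 -0.4961]
(array([-0.0013,  0.0001,  0.0067]), array([ 0.0319, -0.0391,  0.1202]))
hole px crop [282.8849 260.9403]
hole px crop [283.1745 547.1506]
```

View pics/w7.png

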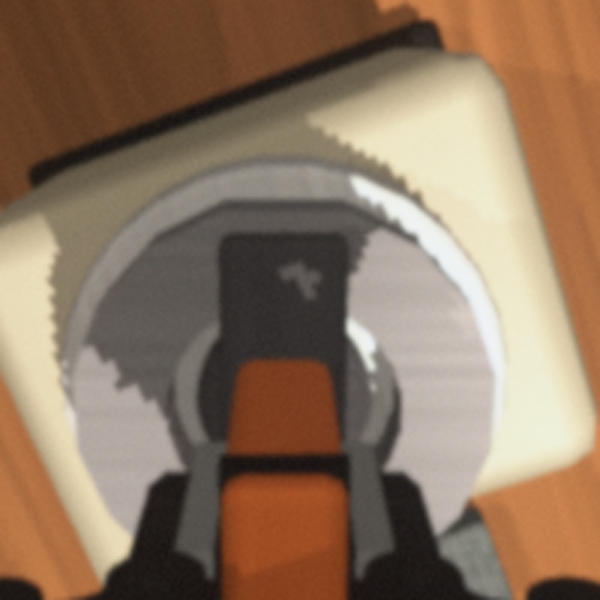

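Request:
{"api": "servo_tool", "payload": {
  "motion": [-0.0013,0,0.003,0,0,0,0,0,0,0.003,0,0,0,0,0,0,0.001,0,0,0,0,0,0,0,0,0,0,0,0,0,0,0,0,0,0]
}}

```text
clock: 8.47
position: [0.5297, 0.141, 0.1891]
tool_rot: [0.821, 0.571, -0.0, 0.0]
force: [0.2, -0.6, -2.6]
grip_width: 0.0151
```

Request:
{"api": "servo_tool", "payload": {
  "motion": [0,0,0.001,0,0,0,0,0,0,0.001,0,0,0,0,0,0,0,0,0,0,0,0,0,0,0,0,0,0,0,0,0,0,0,0,0]
}}

```text
clock: 8.88
position: [0.5298, 0.141, 0.1873]
tool_rot: [0.821, 0.571, 0.0, 0.0]
force: [0.3, 0.7, -3.2]
grip_width: 0.0149
```

Run:
```python
from h import *
o=st();print(rel([.530,.141,.19],down(1.213-np.pi/2)))
```

```text
t 8.88 p [0.5298 0.141  0.1873] q [0.8211 0.5708 0.     0.    ] F [ 0.2512  0.7335 -3.2264] M [-0.0435 -0.0114 -0.0049] g 0.0149 j [-0.6945  0.3641  0.4617  1.9202 -0.2034  0.9027 -0.488 ]
(array([ 0.0001,  0.0002, -0.0027]), array([0.0035, 0.0006, 0.1164]))
```

Request:
{"api": "servo_tool", "payload": {
  "motion": [0,0,0.001,0,0,0,0,0,0,0.001,0,0,0,0,0,0,0.001,0,0,0,0,0,0,0,0,0,0,0,0,0,0,0,0,0,0]
}}

```text
clock: 9.3
position: [0.5297, 0.141, 0.1842]
tool_rot: [0.821, 0.571, -0.0, -0.0]
force: [0.6, -0.2, -1.1]
grip_width: 0.0152
```

Request:
{"api": "servo_tool", "payload": {
  "motion": [0,0,0.001,0,0,0,0,0,0,0.001,0,0,0,0,0,0,0,0,0,0,0,0,0,0,0,0,0,0,0,0,0,0,0,0,0]
}}

```text
clock: 9.72
position: [0.5297, 0.141, 0.1823]
tool_rot: [0.821, 0.571, 0.0, 0.0]
force: [0.1, 0.0, -2.8]
grip_width: 0.0147
```

Request:
{"api": "servo_tool", "payload": {
  "motion": [0,0,0.001,0,0,0,0,0,0,0.001,0,0,0,0,0,0,0.001,0,0,0,0,0,0,0,0,0,0,0,0,0,0,0,0,0,0]
}}

```text
clock: 10.13
position: [0.5297, 0.1409, 0.1792]
tool_rot: [0.821, 0.571, -0.0, 0.0]
force: [0.2, -0.1, -1.6]
grip_width: 0.015
```

Request:
{"api": "servo_tool", "payload": {
  "motion": [0,0,0.001,0,0,0,0,0,0,0.001,0,0,0,0,0,0,0.0005,0,0,0,0,0,0,0,0,0,0,0,0,0,0,0,0,0,0]
}}

```text
clock: 10.55
position: [0.5298, 0.141, 0.1769]
tool_rot: [0.821, 0.571, 0.0, -0.0]
force: [-1.8, 0.5, -0.7]
grip_width: 0.0148
```

Run:
```python
from h import *
o=st();print(rel([.530,.141,.177],down(1.213-np.pi/2)))
grab("w8",crop=(220,100,420,300),f=2)
grab("s8","side",crop=(230,130,330,230),f=6)
```

```text
t 10.55 p [0.5298 0.141  0.1769] q [ 0.821   0.5709  0.0001 -0.    ] F [-1.75    0.4839 -0.7469] M [0.0051 0.171  0.0131] g 0.0148 j [-0.6894  0.3783  0.4568  1.9284 -0.2128  0.8817 -0.4802]
(array([ 0.0001,  0.0002, -0.0001]), array([ 0.0044, -0.0075,  0.1203]))
```

View pics/s8.png

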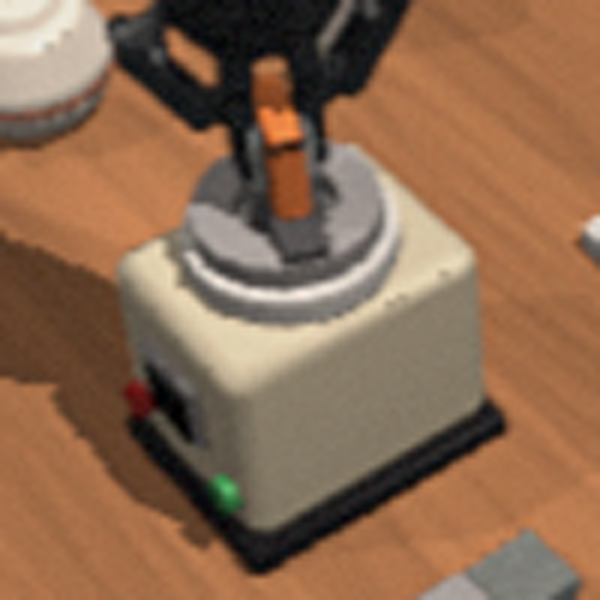

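Request:
{"api": "servo_tool", "payload": {
  "motion": [0,0,0.0006,0,0,0,0,0,0,0,0,0,0,0,0,0,0,0,0,0,0,0,0,0,0,0,0,0,0,0,0,0,0,0,0]
}}

```text
clock: 11.07
position: [0.5298, 0.141, 0.1768]
tool_rot: [0.821, 0.571, 0.0, -0.0]
force: [-2.5, -1.4, 5.5]
grip_width: 0.015
```

Run:
```python
from h import *
o=st();
```

```text
t 11.07 p [0.5298 0.141  0.1768] q [ 0.8211  0.5709  0.0002 -0.0001] F [-2.5168 -1.4071  5.5323] M [-0.1654  0.6461 -0.014 ] g 0.015 j [-0.6891  0.3785  0.4567  1.9285 -0.2133  0.8813 -0.4797]
```

Request:
{"api": "servo_tool", "payload": {
  "motion": [0,0,-0.0002,0,0,1,0,0,0,0,0,0,1,0,0,0,0,0,0,1,0,0,0,0,0,0,1,0,0,0,0,0,0,1,0]
}}

```text
clock: 11.48
position: [0.5302, 0.1412, 0.1768]
tool_rot: [0.845, 0.534, 0.001, 0.0]
force: [0.1, -0.6, 4.9]
grip_width: 0.015
```

Request:
{"api": "servo_tool", "payload": {
  "motion": [0,0,0,0,0,1,0,0,0,0,0,0,1,0,0,0,0,0,0,1,0,0,0,0,0,0,1,0,0,0,0,0,0,1,0]
}}

```text
clock: 11.9
position: [0.5302, 0.1412, 0.1768]
tool_rot: [0.868, 0.497, 0.001, 0.0]
force: [0.0, -0.4, 4.6]
grip_width: 0.0148
```

```bash
cat >> h.py <<'E'
def yaw(o=None):
    o=o or telemetry.get_obs()
    x=R.from_quat(o["tool_rot"]).as_matrix()[:,0];return np.arctan2(x[1],x[0])
E
python3 - <<'E'
from h import *
o=st();print(yaw(o))
E
```

```text
t 11.9 p [0.5302 0.1412 0.1768] q [0.868  0.4966 0.0006 0.0002] F [ 0.016  -0.4008  4.6332] M [-0.0218  0.1445  0.2281] g 0.0148 j [-0.7202  0.3835  0.496   1.93   -0.2326  0.8829 -0.6374]
1.0394285761445228
```

Turning at +0.23 N m, which matches the stated running-down torque. Continuing.

Request:
{"api": "servo_tool", "payload": {
  "motion": [0,0,0,0,0,2,0,0,0,0,0,0,2,0,0,0,0,0,0,2,0,0,0,0,0,0,2,0,0,0,0,0,0,2,0]
}}

```text
clock: 12.32
position: [0.5302, 0.1412, 0.1768]
tool_rot: [0.908, 0.419, 0.001, 0.0]
force: [-0.3, 0.1, 5.1]
grip_width: 0.015
```

Request:
{"api": "servo_tool", "payload": {
  "motion": [0,0,0,0,0,2,0,0,0,0,0,0,2,0,0,0,0,0,0,2,0,0,0,0,0,0,2,0,0,0,0,0,0,0,0]
}}

```text
clock: 12.73
position: [0.5302, 0.1411, 0.1768]
tool_rot: [0.935, 0.354, 0.001, 0.0]
force: [-1.0, 0.4, 6.2]
grip_width: 0.015
```

Run:
```python
from h import *
o=st();print(yaw(o))
```

```text
t 12.73 p [0.5302 0.1411 0.1768] q [0.9351 0.3544 0.0005 0.0001] F [-0.9986  0.4067  6.2291] M [-0.0892  0.137   0.1822] g 0.015 j [-0.7758  0.3939  0.568   1.9333 -0.2691  0.8883 -0.9175]
0.724534538800661
```

Request:
{"api": "servo_tool", "payload": {
  "motion": [0,0,0,0,0,1,0,0,0,0,0,0,1,0,0,0,0,0,0,1,0,0,0,0,0,0,1,0,0,0,0,0,0,0.5,0]
}}

```text
clock: 13.15
position: [0.5302, 0.1411, 0.1768]
tool_rot: [0.948, 0.318, 0.001, 0.0]
force: [-1.0, 0.3, 4.5]
grip_width: 0.0152
```

```bash
cat > m.py <<'E'
from h import *
v=[telemetry.get_obs() for _ in range(1)]
o=v[0];print(round(o["clock"],2),"yaw %.4f Mz %.3f"%(yaw(o),o["ft_torque"][2]),o["force"],o["position"],"j7 eff",o["effort"][6])
E
python3 m.py
```

```text
13.15 yaw 0.6468 Mz 0.232 [-0.9795  0.3209  4.451 ] [0.5302 0.1411 0.1768] j7 eff -0.1992714637890458
```

Request:
{"api": "servo_tool", "payload": {
  "motion": [0,0,0,0,0,0.3,0,0,0,0,0,0,0.3,0,0,0,0,0,0,0.3,0,0,0,0,0,0,0.3,0,0,0,0,0,0,0.3,0]
}}

```text
clock: 13.57
position: [0.5302, 0.1411, 0.1768]
tool_rot: [0.952, 0.306, 0.001, 0.0]
force: [-1.1, 0.4, 6.0]
grip_width: 0.0149
```

```bash
python3 m.py
```

```text
13.57 yaw 0.6211 Mz 0.244 [-1.1047  0.3898  5.9666] [0.5302 0.1411 0.1768] j7 eff -0.16531088389456272
```

Request:
{"api": "servo_tool", "payload": {
  "motion": [0,0,0,0,0,0.3,0,0,0,0,0,0,0.3,0,0,0,0,0,0,0.3,0,0,0,0,0,0,0.3,0,0,0,0,0,0,0.3,0]
}}

```text
clock: 13.98
position: [0.5302, 0.1411, 0.1768]
tool_rot: [0.956, 0.293, 0.001, 0.0]
force: [-1.4, -0.5, 5.2]
grip_width: 0.0152
```

```bash
python3 m.py
```

```text
13.98 yaw 0.5949 Mz 0.205 [-1.3858 -0.4829  5.1601] [0.5302 0.1411 0.1768] j7 eff -0.16536584123969078
```

Request:
{"api": "servo_tool", "payload": {
  "motion": [0,0,0,0,0,0.35,0,0,0,0,0,0,0.35,0,0,0,0,0,0,0.35,0,0,0,0,0,0,0.35,0,0,0,0,0,0,0.35,0]
}}

```text
clock: 14.4
position: [0.5302, 0.1411, 0.1768]
tool_rot: [0.96, 0.278, 0.0, 0.0]
force: [-0.9, 0.3, 5.6]
grip_width: 0.015
```

```bash
python3 m.py
```

```text
14.4 yaw 0.5643 Mz 0.237 [-0.9205  0.3388  5.5673] [0.5302 0.1411 0.1768] j7 eff -0.15629037749022245
```

Request:
{"api": "servo_tool", "payload": {
  "motion": [0,0,0,0,0,0.35,0,0,0,0,0,0,0.35,0,0,0,0,0,0,0.35,0,0,0,0,0,0,0.35,0,0,0,0,0,0,0.35,0]
}}

```text
clock: 14.82
position: [0.5302, 0.1411, 0.1768]
tool_rot: [0.965, 0.264, 0.001, 0.0]
force: [-0.9, -0.7, 6.6]
grip_width: 0.0146
```

```bash
python3 m.py
```

```text
14.82 yaw 0.5338 Mz 0.253 [-0.9209 -0.6862  6.6301] [0.5302 0.1411 0.1768] j7 eff -0.15638340264558792
```

Request:
{"api": "servo_tool", "payload": {
  "motion": [0,0,0,0,0,0.35,0,0,0,0,0,0,0.35,0,0,0,0,0,0,0.35,0,0,0,0,0,0,0.35,0,0,0,0,0,0,0.35,0]
}}

```text
clock: 15.23
position: [0.5302, 0.1411, 0.1768]
tool_rot: [0.969, 0.249, 0.0, 0.0]
force: [-1.1, 0.1, 5.3]
grip_width: 0.0147
```

```bash
python3 m.py
```

```text
15.23 yaw 0.5033 Mz 0.189 [-1.1425  0.0848  5.2567] [0.5302 0.1411 0.1768] j7 eff -0.15645044390112162
```

Request:
{"api": "servo_tool", "payload": {
  "motion": [0,0,0,0,0,0.35,0,0,0,0,0,0,0.35,0,0,0,0,0,0,0.35,0,0,0,0,0,0,0.35,0,0,0,0,0,0,0.35,0]
}}

```text
clock: 15.65
position: [0.5302, 0.1411, 0.1768]
tool_rot: [0.972, 0.234, 0.001, 0.0]
force: [-1.5, 0.4, 5.3]
grip_width: 0.015
```

```bash
python3 m.py
```

```text
15.65 yaw 0.4726 Mz 0.204 [-1.4535  0.3974  5.3447] [0.5302 0.1411 0.1768] j7 eff -0.15653184615075588
```

Request:
{"api": "servo_tool", "payload": {
  "motion": [0,0,0,0,0,0.35,0,0,0,0,0,0,0.35,0,0,0,0,0,0,0.35,0,0,0,0,0,0,0.35,0,0,0,0,0,0,0.35,0]
}}

```text
clock: 16.07
position: [0.5302, 0.1411, 0.1768]
tool_rot: [0.976, 0.219, 0.0, 0.0]
force: [-1.5, -0.3, 6.1]
grip_width: 0.0151
```

```bash
python3 m.py
```

```text
16.07 yaw 0.4422 Mz 0.166 [-1.4784 -0.3301  6.1059] [0.5302 0.1411 0.1768] j7 eff -0.1566088479012251
```

Request:
{"api": "servo_tool", "payload": {
  "motion": [0,0,0,0,0,0.35,0,0,0,0,0,0,0.35,0,0,0,0,0,0,0.35,0,0,0,0,0,0,0.35,0,0,0,0,0,0,0.35,0]
}}

```text
clock: 16.48
position: [0.5302, 0.1411, 0.1768]
tool_rot: [0.979, 0.204, 0.0, 0.0]
force: [-1.5, -0.0, 6.1]
grip_width: 0.0147
```

```bash
python3 m.py
```

```text
16.48 yaw 0.4116 Mz 0.239 [-1.5114 -0.034   6.1239] [0.5302 0.1411 0.1768] j7 eff -0.15667940955609083
```

Request:
{"api": "servo_tool", "payload": {
  "motion": [0,0,0,0,0,0.35,0,0,0,0,0,0,0.35,0,0,0,0,0,0,0.35,0,0,0,0,0,0,0.35,0,0,0,0,0,0,0.35,0]
}}

```text
clock: 16.9
position: [0.5302, 0.1411, 0.1768]
tool_rot: [0.982, 0.189, 0.0, 0.0]
force: [-0.7, -0.2, 6.0]
grip_width: 0.0153
```

```bash
python3 m.py
```

```text
16.9 yaw 0.3811 Mz 0.199 [-0.6677 -0.184   5.9773] [0.5302 0.1411 0.1768] j7 eff -0.1567685231566429
```

Request:
{"api": "servo_tool", "payload": {
  "motion": [0,0,0,0,0,0.35,0,0,0,0,0,0,0.35,0,0,0,0,0,0,0.35,0,0,0,0,0,0,0.35,0,0,0,0,0,0,0.35,0]
}}

```text
clock: 17.32
position: [0.5302, 0.1411, 0.1768]
tool_rot: [0.985, 0.174, 0.001, 0.0]
force: [-1.1, 0.3, 6.4]
grip_width: 0.0149
```

```bash
python3 m.py
```

```text
17.32 yaw 0.3506 Mz 0.240 [-1.1422  0.3181  6.4154] [0.5302 0.1411 0.1768] j7 eff -0.1568478299304843
```

Request:
{"api": "servo_tool", "payload": {
  "motion": [0,0,0,0,0,0.35,0,0,0,0,0,0,0.35,0,0,0,0,0,0,0.35,0,0,0,0,0,0,0.35,0,0,0,0,0,0,0.35,0]
}}

```text
clock: 17.73
position: [0.5301, 0.1411, 0.1768]
tool_rot: [0.987, 0.159, 0.0, -0.0]
force: [-0.8, 0.5, 5.5]
grip_width: 0.0149
```

```bash
python3 m.py
```

```text
17.73 yaw 0.3200 Mz 0.217 [-0.7901  0.5009  5.548 ] [0.5301 0.1411 0.1768] j7 eff -0.15692790504544973
```

Request:
{"api": "servo_tool", "payload": {
  "motion": [0,0,0,0,0,0.35,0,0,0,0,0,0,0.35,0,0,0,0,0,0,0.35,0,0,0,0,0,0,0.35,0,0,0,0,0,0,0.35,0]
}}

```text
clock: 18.15
position: [0.5301, 0.1411, 0.1768]
tool_rot: [0.99, 0.144, 0.0, 0.0]
force: [0.0, 1.0, 6.2]
grip_width: 0.0147
```

```bash
python3 m.py
```

```text
18.15 yaw 0.2894 Mz 0.180 [0.0056 0.9521 6.1769] [0.5301 0.1411 0.1768] j7 eff -0.15699701383709908
```

Request:
{"api": "servo_tool", "payload": {
  "motion": [0,0,0,0,0,0.35,0,0,0,0,0,0,0.35,0,0,0,0,0,0,0.35,0,0,0,0,0,0,0.35,0,0,0,0,0,0,0.35,0]
}}

```text
clock: 18.57
position: [0.5301, 0.1411, 0.1768]
tool_rot: [0.992, 0.129, 0.0, -0.0]
force: [-1.1, -0.6, 5.8]
grip_width: 0.0153
```

```bash
python3 m.py
```

```text
18.57 yaw 0.2589 Mz 0.183 [-1.1231 -0.6301  5.8294] [0.5301 0.1411 0.1768] j7 eff -0.157089508138597
```

Request:
{"api": "servo_tool", "payload": {
  "motion": [0,0,0,0,0,0.35,0,0,0,0,0,0,0.35,0,0,0,0,0,0,0.35,0,0,0,0,0,0,0.35,0,0,0,0,0,0,0.35,0]
}}

```text
clock: 18.98
position: [0.5301, 0.1411, 0.1768]
tool_rot: [0.993, 0.114, 0.0, 0.0]
force: [-0.7, -0.0, 6.3]
grip_width: 0.015
```

```bash
python3 m.py
```

```text
18.98 yaw 0.2287 Mz 0.332 [-0.7414 -0.0242  6.2942] [0.5301 0.1411 0.1768] j7 eff -0.252253208309412
```

The stop has been felt: torque rose to 0.33 N m. Now small steps.

Request:
{"api": "servo_tool", "payload": {
  "motion": [0,0,0,0,0,0.25,0,0,0,0,0,0,0.25,0,0,0,0,0,0,0.2,0,0,0,0,0,0,0,0,0,0,0,0,0,0,0]
}}

```text
clock: 19.4
position: [0.5301, 0.1411, 0.1768]
tool_rot: [0.994, 0.108, 0.0, 0.0]
force: [-0.7, -0.3, 5.6]
grip_width: 0.0152
```

```bash
python3 m.py
```

```text
19.4 yaw 0.2174 Mz 0.427 [-0.6615 -0.2994  5.5956] [0.5301 0.1411 0.1768] j7 eff -0.44392663054168224
```

Request:
{"api": "servo_tool", "payload": {
  "motion": [0,0,0,0,0,0.2,0,0,0,0,0,0,0.2,0,0,0,0,0,0,0,0,0,0,0,0,0,0,0,0,0,0,0,0,0,0]
}}

```text
clock: 19.82
position: [0.5301, 0.1411, 0.1768]
tool_rot: [0.994, 0.105, 0.0, 0.0]
force: [-0.7, -0.8, 6.4]
grip_width: 0.015
```

```bash
python3 m.py
```

```text
19.82 yaw 0.2107 Mz 0.532 [-0.7254 -0.8374  6.4384] [0.5301 0.1411 0.1768] j7 eff -0.522841103374958
```

Request:
{"api": "servo_tool", "payload": {
  "motion": [0,0,0,0,0,0.25,0,0,0,0,0,0,0.25,0,0,0,0,0,0,0,0,0,0,0,0,0,0,0,0,0,0,0,0,0,0]
}}

```text
clock: 20.23
position: [0.5301, 0.1411, 0.1768]
tool_rot: [0.995, 0.101, 0.0, 0.0]
force: [-1.0, 0.2, 5.4]
grip_width: 0.0152
```

```bash
python3 m.py
```

```text
20.23 yaw 0.2023 Mz 0.614 [-1.0241  0.1578  5.3887] [0.5301 0.1411 0.1768] j7 eff -0.6229940615594387
```

Request:
{"api": "servo_tool", "payload": {
  "motion": [0,0,0,0,0,0.15,0,0,0,0,0,0,0,0,0,0,0,0,0,0,0,0,0,0,0,0,0,0,0,0,0,0,0,0,0]
}}

```text
clock: 20.65
position: [0.5301, 0.1411, 0.1768]
tool_rot: [0.995, 0.1, 0.0, 0.0]
force: [-1.7, 0.2, 5.5]
grip_width: 0.0148
```

```bash
python3 m.py
```

```text
20.65 yaw 0.1998 Mz 0.685 [-1.6629  0.2477  5.4994] [0.5301 0.1411 0.1768] j7 eff -0.656008031219244
```

The torque is about 0.67 N m (Mz 0.685 and 0.614, effort 0.66). Now I'll unwind into the middle of the hole play without driving the ring back.

Request:
{"api": "servo_tool", "payload": {
  "motion": [0,0,0,0,0,-0.8,0,0,0,0,0,0,-0.8,0,0,0,0,0,0,-0.8,0,0,0,0,0,0,-0.8,0,0,0,0,0,0,0,0]
}}

```text
clock: 21.07
position: [0.5302, 0.1411, 0.1768]
tool_rot: [0.992, 0.126, 0.0, -0.0]
force: [-2.2, 0.7, 6.1]
grip_width: 0.0153
```

```bash
python3 m.py
```

```text
21.07 yaw 0.2535 Mz -0.083 [-2.1763  0.7156  6.0687] [0.5302 0.1411 0.1768] j7 eff 0.1745017385110259
```

Request:
{"api": "servo_tool", "payload": {
  "motion": [0,0,-0.0012,0,0,0,0,0,0,-0.0005,0,0,-0.6,0,0,0,-0.0005,0,0,-0.6,0,0,0,0,0,0,0,0,0,0,0,0,0,0,0]
}}

```text
clock: 21.48
position: [0.5294, 0.1409, 0.1782]
tool_rot: [0.991, 0.137, -0.0, 0.0]
force: [-0.1, -0.6, -1.7]
grip_width: 0.0151
```

```bash
python3 m.py
```

```text
21.48 yaw 0.2751 Mz 0.027 [-0.109  -0.5801 -1.7332] [0.5294 0.1409 0.1782] j7 eff 0.01651577011216432
```

Request:
{"api": "servo_tool", "payload": {
  "motion": [0,0,-0.003,0,0,0,0,0,0,-0.004,0,0,0,0,0,0,-0.005,0,0,0,0,0,0,-0.01,0,0,0,0,0,0,-0.02,0,0,0,0]
}}

```text
clock: 21.9
position: [0.5285, 0.1407, 0.22]
tool_rot: [0.991, 0.137, -0.002, 0.001]
force: [0.2, 0.9, -2.5]
grip_width: 0.0147
```

Request:
{"api": "servo_tool", "payload": {
  "motion": [0,0,-0.025,0,0,0,0,0,0,0,0,0,0,0,0,0,0,0,0,0,0,0,0,0,0,0,0,0,0,0,0,0,0,0,0]
}}

```text
clock: 22.32
position: [0.5289, 0.141, 0.2447]
tool_rot: [0.991, 0.137, -0.001, 0.0]
force: [-0.1, 0.2, -2.6]
grip_width: 0.0144
```

```bash
python3 m.py
python3 - <<'E'
from h import *
plan([.4951,-.1852,.2405],.0562-np.pi/2,10,0)
E
```

```text
22.32 yaw 0.2754 Mz 0.008 [-0.0686  0.222  -2.5616] [0.5289 0.141  0.2447] j7 eff -2.137349838449154e-05
-0.0121, 0.0305, 0.0004, 0, 0.01, 1.26, 0,
-0.0115, 0.0307, 0.0005, 0, 0.01, 1.25, 0,
-0.0107, 0.031, 0.0004, 0, 0.01, 1.26, 0,
-0.0101, 0.0312, 0.0005, 0.01, 0.01, 1.25, 0,
-0.0094, 0.0314, 0.0004, 0, 0.01, 1.26, 0

-0.0088, 0.0316, 0.0004, 0, 0.01, 1.25, 0,
-0.008, 0.0318, 0.0005, 0, 0.01, 1.26, 0,
-0.0073, 0.0319, 0.0004, 0, 0.01, 1.26, 0,
-0.0066, 0.0322, 0.0004, 0, 0.01, 1.25, 0,
-0.006, 0.0322, 0.0005, 0.01, 0.01, 1.26, 0

end [ 0.4951 -0.1852  0.2405]
```

Request:
{"api": "servo_tool", "payload": {
  "motion": [-0.012,0.0305,0,0,0,1.26,0,-0.0115,0.0307,0,0,0,1.26,0,-0.0108,0.031,0,0,0,1.26,0,-0.0101,0.0312,0,0,0,1.26,0,-0.0094,0.0314,0,0,0,1.26,0]
}}

```text
clock: 22.73
position: [0.5118, -0.0235, 0.2447]
tool_rot: [0.997, 0.082, -0.001, 0.0]
force: [0.6, -1.0, -2.1]
grip_width: 0.0149
```

Request:
{"api": "servo_tool", "payload": {
  "motion": [-0.0088,0.0316,0,0,0,1.26,0,-0.008,0.0318,0,0,0,1.26,0,-0.0073,0.032,0,0,0,1.26,0,-0.0066,0.0322,0,0,0,1.26,0,-0.006,0.0322,0,0,0,1.26,0]
}}

```text
clock: 23.15
position: [0.4948, -0.1865, 0.2447]
tool_rot: [1.0, 0.027, -0.001, -0.0]
force: [1.1, 0.5, -1.6]
grip_width: 0.0149
```

Request:
{"api": "servo_tool", "payload": {
  "motion": [0,0,0.03,0,0,0,0,0,0,0.04,0,0,0,0,0,0,0.03,0,0,0,0,0,0,0,0,0,0,0,0,0,0,0,0,0,0]
}}

```text
clock: 23.57
position: [0.4943, -0.1853, 0.1443]
tool_rot: [1.0, 0.027, -0.002, -0.0]
force: [0.5, -0.1, -1.7]
grip_width: 0.015
```

Request:
{"api": "servo_tool", "payload": {
  "motion": [0,0,0,0,0,0,0,0,0,0,0,0,0,0,0,0,0,0,0,0,0,0,0,0,0,0,0,0,0,0,0,0,0,0,0]
}}

```text
clock: 23.98
position: [0.4963, -0.1851, 0.1466]
tool_rot: [1.0, 0.028, 0.001, -0.0]
force: [-0.8, -0.3, -2.1]
grip_width: 0.0147
```

```bash
python3 m.py
python3 - <<'E'
from h import *
print(rel([.4951,-.1852,.0625],down(.0562-np.pi/2)))
grab("w9",crop=(220,100,420,400),f=2);grab("t9","top",crop=(240,180,420,280),f=4)
E
```

```text
23.98 yaw 0.0558 Mz 0.015 [-0.8393 -0.2915 -2.0678] [ 0.4963 -0.1851  0.1466] j7 eff -0.0023583386064274237
(array([-0.0014,  0.    ,  0.0841]), array([-0.0023, -0.1126, -0.0237]))
```

View pics/w9.png

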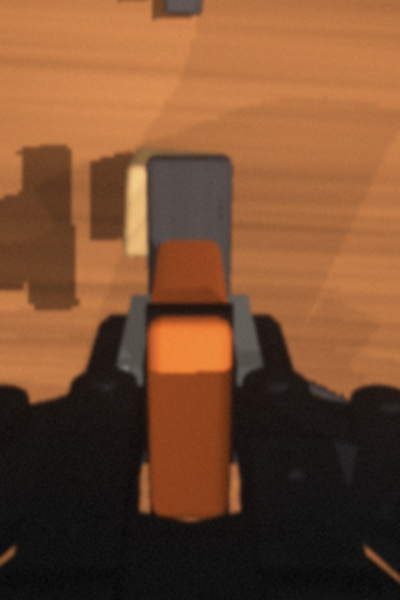

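View pics/t9.png

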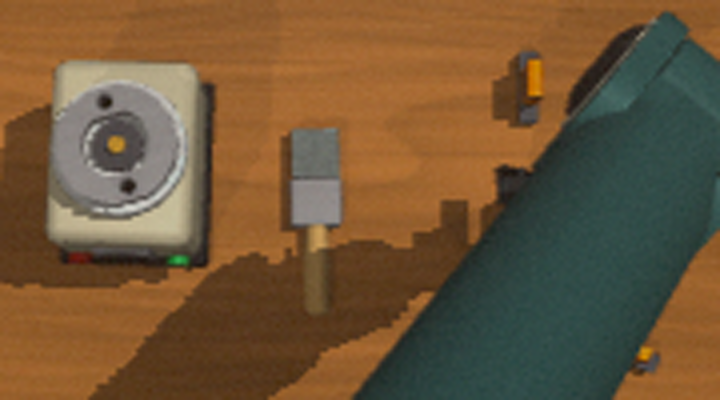

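Request:
{"api": "servo_tool", "payload": {
  "motion": [-0.001,0,0.02,0,0,0,0,0,0,0.025,0,0,0,0,0,0,0.02,0,0,0,0,0,0,0.011,0,0,0,0,0,0,0.003,0,0,0,0]
}}

```text
clock: 24.5
position: [0.4936, -0.1849, 0.065]
tool_rot: [1.0, 0.028, -0.002, -0.0]
force: [0.2, 0.4, -3.0]
grip_width: 0.0148
```

Request:
{"api": "servo_tool", "payload": {
  "motion": [0,0,0,0,0,0,0,0,0,0,0,0,0,0,0,0,0,0,0,0,0,0,0,0,0,0,0,0,0,0,0,0,0,0,0]
}}

```text
clock: 24.92
position: [0.4953, -0.1853, 0.0674]
tool_rot: [1.0, 0.028, 0.001, 0.0]
force: [0.3, -0.0, -2.6]
grip_width: 0.0153
```

```bash
python3 m.py
python3 - <<'E'
from h import *
print(rel([.4951,-.1852,.0609],down(.0562-np.pi/2)))
E
```

```text
24.92 yaw 0.0555 Mz -0.008 [ 0.2999 -0.0277 -2.6172] [ 0.4953 -0.1853  0.0674] j7 eff -0.0018063431343762204
(array([-0.0002, -0.0002,  0.0065]), array([ 0.0105, -0.0886, -0.0404]))
```

Request:
{"api": "servo_tool", "payload": {
  "motion": [0,0,0.0015,0,0,0,0,0,0,0.0015,0,0,0,0,0,0,0.0015,0,0,0,0,0,0,0.001,0,0,0,0,0,0,0,0,0,0,0]
}}

```text
clock: 25.33
position: [0.4947, -0.1853, 0.061]
tool_rot: [1.0, 0.028, -0.0, -0.0]
force: [0.0, 0.6, -2.2]
grip_width: 0.0149
```

Request:
{"api": "servo_tool", "payload": {
  "motion": [0,0,0.0006,0,0,0,0,0,0,0,0,0,0,0,0,0,0,0,0,0,0,0,0,0,0,0,0,0,0,0,0,0,0,0,0]
}}

```text
clock: 25.75
position: [0.4947, -0.1853, 0.0609]
tool_rot: [1.0, 0.028, 0.0, -0.0]
force: [-1.6, 0.2, 6.4]
grip_width: 0.0145
```

```bash
python3 m.py
```

```text
25.75 yaw 0.0552 Mz -0.036 [-1.573   0.1973  6.4258] [ 0.4947 -0.1853  0.0609] j7 eff 0.0037704166606999934
```

Seated on the block again at the same z (0.0609) and the same contact force. Releasing gently.

Request:
{"api": "servo_tool", "payload": {
  "motion": [0,0,-0.0006,0,0,0,0,0,0,0,0,0,0,0,0,0,0,0,0,0,0.3,0,0,0,0,0,0,0.6,0,0,0,0,0,0,0.8]
}}

```text
clock: 26.17
position: [0.4949, -0.1854, 0.0611]
tool_rot: [1.0, 0.028, 0.0, 0.0]
force: [0.8, -0.3, 1.0]
grip_width: 0.0488
```

Request:
{"api": "servo_tool", "payload": {
  "motion": [0,0,0,0,0,0,1,0,0,0,0,0,0,1,0,0,0,0,0,0,1,0,0,0,0,0,0,1,0,0,0,0,0,0,1]
}}

```text
clock: 26.58
position: [0.4948, -0.1853, 0.0611]
tool_rot: [1.0, 0.028, 0.0, 0.0]
force: [-0.0, -0.4, -0.2]
grip_width: 0.0852
```

Request:
{"api": "servo_tool", "payload": {
  "motion": [0,0,-0.01,0,0,0,1,0,0,-0.02,0,0,0,1,0,0,-0.03,0,0,0,1,0,0,-0.03,0,0,0,1,0,0,-0.021,0,0,0,1]
}}

```text
clock: 27.0
position: [0.4952, -0.186, 0.1749]
tool_rot: [1.0, 0.027, 0.001, 0.0]
force: [0.0, 0.3, 0.9]
grip_width: 0.0855
```

Request:
{"api": "servo_tool", "payload": {
  "motion": [0,0,0,0,0,0,1,0,0,0,0,0,0,1,0,0,0,0,0,0,1,0,0,0,0,0,0,1,0,0,0,0,0,0,1]
}}

```text
clock: 27.42
position: [0.494, -0.1851, 0.1711]
tool_rot: [1.0, 0.028, -0.001, -0.0]
force: [0.5, -0.2, -0.3]
grip_width: 0.0858
```

```bash
python3 m.py
python3 - <<'E'
from h import *
grab("w10",crop=(220,60,420,260),f=3); grab("s10","side")
E
```

```text
27.42 yaw 0.0553 Mz 0.014 [ 0.5084 -0.1639 -0.3089] [ 0.494  -0.1851  0.1711] j7 eff 0.0004188934417470591
```

View pics/w10.png

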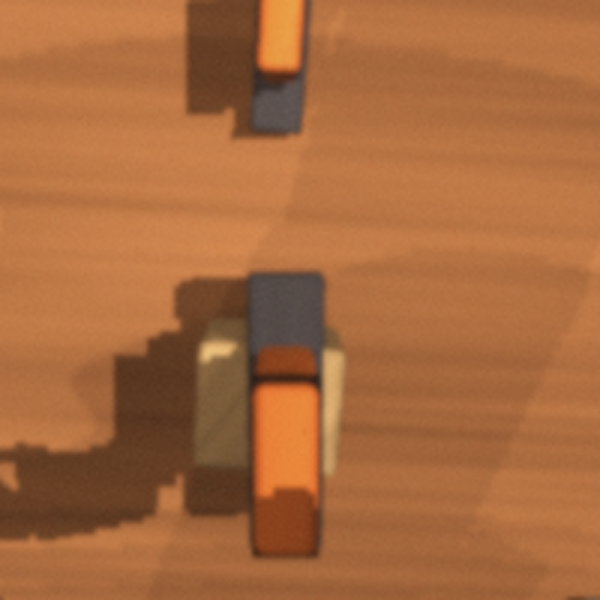

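View pics/s10.png

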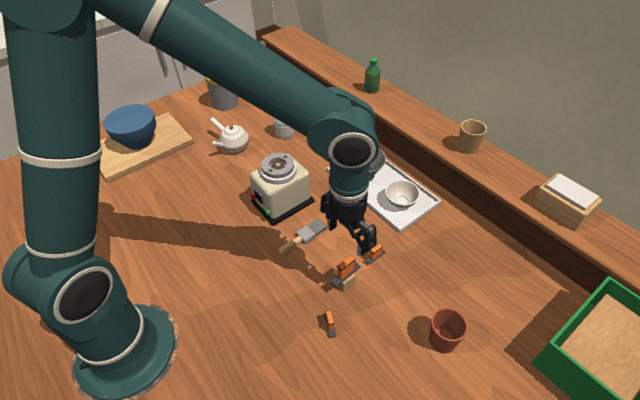

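Run:
```python
from h import *
f=lambda p:((p[0]+.5)/4-.5+240,(p[1]+.5)/4-.5+180)
a=ray("top",f((105,102)),.16);b=ray("top",f((127,187)),.16);d=a-b
print(np.arctan2(d[1],d[0]),np.linalg.norm(d))
g=lambda p:((p[0]+.5)/3-.5+220,(p[1]+.5)/3-.5+60)
o=telemetry.get_obs()
P=[ray("wrist",g(p),.102,o) for p in[(253,384),(318,384),(253,556),(319,556)]];d=P[0]+P[1]-P[2]-P[3]
print(np.mean(P,0),np.arctan2(d[1],d[0]))
grab("t10","top",crop=(240,180,420,280),f=4)
```

```text
0.2869830891670433 0.06407928088966183
[ 0.4952 -0.1862  0.102 ] 0.05894352982766492
```

View pics/t10.png

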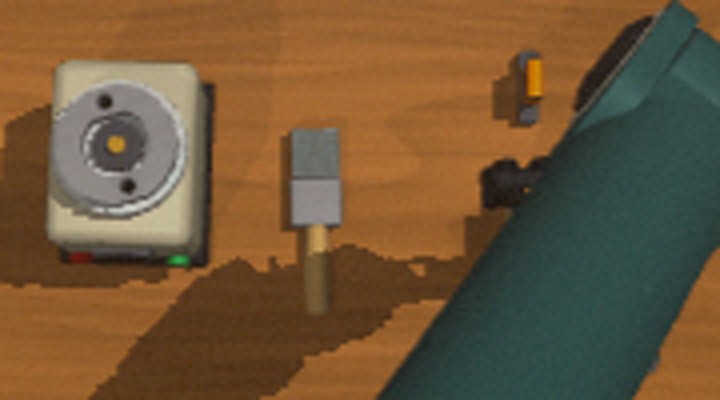

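Run:
```python
from rig import order
print(order.finish_job())
```

```text
the job is handed in; nothing more can be done
None
```

The burr ring is tight against its seal and the spanner is back flat on its block. I handed the job in at about 27.5 s of the 67 s allowed.

- **Fit:** both pins dropped into the holes with no side force. The bar stopped against the ring with a light press of about 8 N before I turned anything.
- **Tightening:** the ring ran down at about 0.22 N m and stopped after roughly 0.95 rad of tool turn, including the play in the holes. I pulled it up to about 0.67 N m; the last readings were 0.61 and 0.69 at the wrist and 0.66 from the last joint. No reading was above 0.69.
- **Backing off:** the counter-torque read while unwinding was no more than about 0.08 N m. Afterwards the top view showed the hole line at 0.287 rad, where it should be with the ring left at its stop.
- **Spanner:** the wrist view puts it within about 1 mm and 0.002 rad of where it started, with the gripper open and clear above it.
- **Other things:** the mill, brush and look-alikes looked unmoved in the last pictures, and so did the other objects, apart from the hopper and jar, which the arm partly hid. No contact was felt.

No check failed. The early side-camera fix on the ring centre was about 3 to 4 mm off the other two cameras, so I went by the wrist camera, and the pins fitted there.

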